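Load the tool carrier in order of length

TASK

Take the four machine tool holders out of the grey transfer block and set them in the tool carrier in order of length, the shortest in the pocket next to the pull handle and the longest at the far end, so that one can reach over the short ones to the long ones when the carrier is drawn out of its cabinet. Lower each one until its flange rests on the pocket, keep them upright and do not drop any, and leave the tape roll and the V-block where they lie.

Things in the scene. Friction and masses are not known exactly. Their poses are not given: they have to be found in the camera images.
- sidelock_holder: Shortest holder: dark cylinder 34 mm wide from 14 to 38 mm above its origin (grip about 28 up), stubby cutter, tip at 52; 0.22 kg. Origin: centre of the underside of its 40 mm wide, 14 mm high flange, z up the tool. Below it a taper 25 mm wide, then a stud, end 53 mm down. Stands in a pocket of the fixed grey 170 mm block, top 62 mm up, pockets 85 mm apart.
- collet_chuck: Second shortest: bright slotted nut 31 mm wide from 34 to 54 mm above its origin (grip about 43 up), thin cutter, tip at 74; 0.24 kg. Origin: centre of the underside of its 40 mm wide, 14 mm high flange, z up the tool. Below it a taper 25 mm wide, then a stud, end 53 mm down. Stands in a pocket of the fixed grey 170 mm block, top 62 mm up, pockets 85 mm apart.
- hydraulic_chuck: Second longest: slim smooth dark cylinder 26 mm wide from 24 to 76 mm above its origin (grip about 60 up), round-nosed cutter, tip at 98; 0.3 kg. Origin: centre of the underside of its 40 mm wide, 14 mm high flange, z up the tool. Below it a taper 25 mm wide, then a stud, end 53 mm down. Stands in a pocket of the fixed grey 170 mm block, top 62 mm up, pockets 85 mm apart.
- drill_chuck: Longest: dark ribbed chuck 34 mm wide from 23 to 84 mm above its origin (grip about 76 up), cone to 97, thin drill, tip at 118; 0.36 kg. Origin: centre of the underside of its 40 mm wide, 14 mm high flange, z up the tool. Below it a taper 25 mm wide, then a stud, end 53 mm down. Stands in a pocket of the fixed grey 170 mm block, top 62 mm up, pockets 85 mm apart.
- seat_1: First (next to the handle) pocket of the carrier, a fixed grey rail 292 x 84 mm with four black inserts in a row 72 mm apart and a pull handle sticking out 35 mm at its front end. Origin: centre of the mouth, 62 mm above the bench; x along the row away from the handle. Hole 30 mm wide, open below; a holder's flange rests on the insert, origin on origin.
- seat_2: Second (from the handle) pocket of the carrier, a fixed grey rail 292 x 84 mm with four black inserts in a row 72 mm apart and a pull handle sticking out 35 mm at its front end. Origin: centre of the mouth, 62 mm above the bench; x along the row away from the handle. Hole 30 mm wide, open below; a holder's flange rests on the insert, origin on origin.
- seat_3: Third (from the handle) pocket of the carrier, a fixed grey rail 292 x 84 mm with four black inserts in a row 72 mm apart and a pull handle sticking out 35 mm at its front end. Origin: centre of the mouth, 62 mm above the bench; x along the row away from the handle. Hole 30 mm wide, open below; a holder's flange rests on the insert, origin on origin.
- seat_4: Fourth (farthest from the handle) pocket of the carrier, a fixed grey rail 292 x 84 mm with four black inserts in a row 72 mm apart and a pull handle sticking out 35 mm at its front end. Origin: centre of the mouth, 62 mm above the bench; x along the row away from the handle. Hole 30 mm wide, open below; a holder's flange rests on the insert, origin on origin.
- tape_roll: Bystander: roll of masking tape lying flat, 102 mm in diameter, 24 mm high; origin at the centre of its underside.
- v_block: Bystander: small steel V-block, 45 x 32 x 30 mm; origin at the centre of its underside.

How it is judged:
By the outcome, as a careful person would: the job done as asked, in the order asked, and still so for the second after the job is handed in, with the robot touching nothing.
It also fails if it takes over 128 s, if anything falls off the work surface, if the arm or the gripper's body presses on something with over 40 N, if the wrist force passes 120 N, or if a joint passes its speed limit or range.

ROBOT

A 6-joint arm with a two-finger parallel gripper is mounted at the origin on a cart in front of the work surface, level with it; the furniture and walls round the work are solid. World frame = base frame: x ahead of the robot, y to its left, z up, the work surface at z = 0. Lengths are in m, angles in rad, forces in N, time in s.
With the tool pointing down it reaches from about 0.25 to 0.725 m from the base axis. Payload 4 kg.
Tool frame: the origin (TCP) lies on the centre line of the jaws, within the pads' length; the fingertips stand 22 mm ahead of it and the grasp point (between the pads) lies 3 mm ahead of it; z points along the fingers, y is the line along which they close (so a half turn about z gives the same grasp; the last joint's range is limited). The gripper opens to 85 mm and grips with 20 to 120 N. Pads are 22 mm wide; open, the fingers measure 114 mm over their backs; the gripper's body (76 mm by 85 mm) begins 54 mm behind the grasp point. The pads swing forward as they close: fully open they stand 13 mm farther back than shut.
Start: joints at [1.179, 0.241, 0.005, 1.335, 0, 1.571], TCP at [0.191, 0.462, 0.253] pointing down, gripper open.
Joint ranges: [-2.72, 2.72], [-1.05, 1.87], [-1.09, 1.28], [-1.99, 2.15], [-1.42, 1.44], [-3.14, 3.14]. Speed limits (rad/s): [2.79, 2.79, 3.14, 3.14, 3.14, 3.14].

INTERFACE

Orientations are given as a unit quaternion [x, y, z, w].
In Python, from workcell import bot gives the robot as it stands.
- The arm moves only by the shell command python3 -m inch 'ROWS'. ROWS is JSON, one flat list of numbers, 7 for each row, row after row: the shift along the world's x, y, z in mm, then the turn, a rotation vector about the world's x, y, z in rad, then the opening in per cent of the stroke, from 0 (shut) to 100 (fully open). A call has 1 to 8 rows; each row is the pose to reach, as a shift and turn from the pose commanded when the call began; what a row does not reach only later rows make up. A row lasts 1/12 s, in which the tool goes at most 41.7 mm and 7.16 degrees, less where a joint would pass 70% of its speed; a pose out of reach is approached as far as the arm can. A call with a gripper value outside its range is refused whole. The fingers move at their own pace and stop on an object; the grip force is fixed at half the most. Time passes only in rows, so rows that repeat a pose let the fingers close. It gives the time, the measured TCP pose, the force, the opening and the grip force at its end, in the units of the state.
- bot.get_obs(): the state, without advancing time (a new reading comes with each control period).
- bot.camera(name): name is "scene" or "top" or "wrist"; returns the picture (384x512x3 uint8, blue, green, red); there is no depth.
- bot.camera_info(name): a dict with "intrinsics" (3x3 intrinsics, pixels), "camera_from_world" (4x4, takes a point from world to camera coordinates); the wrist camera has in their place "hand_eye" (4x4, takes a point from camera to tool coordinates, whose origin is the TCP and whose axes are the flange's). Camera axes: x right, y down, z forward; pixel columns grow to the right and rows downward; lengths in m; the calibration is good to about 2 mm. The wrist camera is an equidistant fisheye: a pixel r from the principal point sees the ray r / f radians off the axis. A picture is of the moment at which its call begins: read the wrist's pose just before it. camera_info takes no time and is no camera call.
- bot.job_done(): hands the job in; it is judged then, once.
Trained networks look in the newest picture that a camera, given by its name, has taken for a name from the list of things; names that differ only in an ending like _2 or _b are one class to them, and where a whole thing is asked for, a point or a joint stands for the part that bears it (a point fixed in the world has none). Each returns a list of dicts, best first, with "confidence" (0 to 1); they miss things now and then, are a little off and sometimes report something else, mostly with a low value. They report only what shows in the picture. A call takes as long as a camera call.
- bot.silhouettes(camera, target): "mask" (384x512 bool, what is visible of it) and "uv" ([column, row] in pixels, amid what is visible of it).
- bot.spot_point(camera, target): "uv" ([column, row] in pixels: a listed point, or the origin of a listed thing).
The state is a dict: "clock": time; "joint_pos": joint angles; "joint_vel": joint speeds; "tau": joint torques, N m; "eef_pos": TCP position; "tool_rot": TCP orientation; "ft_force": force on the tool from outside, world axes, zero at the start; "ft_torque": the same for the moment, N m; "grip_width": finger opening in m; "grasp_force": force on a finger pad.
Only numpy, scipy, OpenCV 4.12 (cv2) and the standard library are available. Lean on these libraries where they do the work, as an engineer would, in place of code of your own. Each camera call takes 0.05 s, during which the arm holds its last target. There are 200 camera calls.

## Working session

There is one attempt and no reset: what is moved stays moved. The work goes in short steps, Python scripts to look and compute and a shell command to move; the robot and the scene stay as the last step left them, time stands still between calls to the robot, and variables do not carry over. Pictures are saved under pics/ and viewed, at most 14 in all, crops included, and the job is handed in when it is done.

```bash
mkdir -p pics; cat > h.py <<'E'
from workcell import bot
import numpy as np, cv2
def pix2z(cam,uv,z):
    i=bot.camera_info(cam);K=np.array(i["intrinsics"]);T=np.array(i["camera_from_world"])
    R,t=T[:3,:3],T[:3,3];c=-R.T@t
    d=R.T@np.linalg.solve(K,[uv[0],uv[1],1]);return c+d*(z-c[2])/d[2]
def proj(cam,p):
    i=bot.camera_info(cam);K=np.array(i["intrinsics"]);T=np.array(i["camera_from_world"])
    q=K@(T[:3,:3]@np.array(p)+T[:3,3]);return q[:2]/q[2]
E
python3 - <<'E'
from h import *
for c in("scene","top"):
    cv2.imwrite(f"pics/{c}0.png",bot.camera(c))
    i=bot.camera_info(c);T=np.array(i["camera_from_world"]);print(c,(-T[:3,:3].T@T[:3,3]).round(3))
    for n in("sidelock_holder","collet_chuck","hydraulic_chuck","drill_chuck","seat_1","seat_2","seat_3","seat_4","tape_roll","v_block"):
        for d in bot.spot_point(c,n)[:4]:
            print(n,round(d["confidence"],2),np.round(d["uv"]),pix2z(c,d["uv"],0 if n in("tape_roll","v_block") else .062).round(4)[:2])
o=bot.get_obs();print(o)
E
```

```text
scene [-0.353 -0.793  0.718]
sidelock_holder 0.57 [360. 238.] [ 0.5258 -0.3134]
collet_chuck 0.89 [330. 247.] [ 0.4456 -0.2811]
hydraulic_chuck 0.83 [350. 266.] [ 0.4141 -0.3581]
drill_chuck 0.57 [380. 257.] [ 0.4902 -0.388 ]
seat_1 0.8 [273. 181.] [0.6075 0.0411]
seat_1 0.76 [223. 198.] [0.4358 0.0764]
seat_1 0.64 [289. 180.] [0.6482 0.0134]
seat_1 0.64 [251. 189.] [0.5299 0.0573]
seat_2 0.8 [273. 181.] [0.6075 0.0411]
seat_2 0.76 [223. 198.] [0.4358 0.0764]
seat_2 0.64 [289. 180.] [0.6482 0.0134]
seat_2 0.64 [251. 189.] [0.5299 0.0573]
seat_3 0.8 [273. 181.] [0.6075 0.0411]
seat_3 0.76 [223. 198.] [0.4358 0.0764]
seat_3 0.64 [289. 180.] [0.6482 0.0134]
seat_3 0.64 [251. 189.] [0.5299 0.0573]
seat_4 0.8 [273. 181.] [0.6075 0.0411]
seat_4 0.76 [223. 198.] [0.4358 0.0764]
seat_4 0.64 [289. 180.] [0.6482 0.0134]
seat_4 0.64 [251. 189.] [0.5299 0.0573]
tape_roll 0.61 [185. 176.] [0.5267 0.361 ]
tape_roll 0.49 [225. 193.] [0.5353 0.1777]
v_block 0.67 [174. 192.] [0.4343 0.3007]
top [ 0.227 -0.007  1.379]
sidelock_holder 0.56 [362. 190.] [ 0.5107 -0.3101]
collet_chuck 0.74 [351. 214.] [ 0
[... 553 characters left out ...]
 0.2866]
{'clock': 1.1, 'joint_pos': array([ 1.17899636e+00,  2.40592582e-01,  5.02199696e-03,  1.33521539e+00,
       -7.17740666e-06,  1.57081053e+00]), 'joint_vel': array([ 0.00101218,  0.00080621, -0.00063976,  0.00074606, -0.0006981 ,
        0.00143388]), 'tau': array([ 9.67096457e-04, -3.72222590e+01,  2.52694094e+01,  1.20094817e-03,
       -2.34882543e-05,  7.41689973e-06]), 'eef_pos': array([0.19092963, 0.46211438, 0.25331859]), 'tool_rot': array([1.94656350e-01, 9.80871503e-01, 4.37969899e-06, 4.52777554e-06]), 'ft_force': array([ 0.10931813, -0.45473413,  0.21675001]), 'ft_torque': array([0.01169213, 0.01515829, 0.02220684]), 'grasp_force': 0.0, 'grip_width': 0.08566934763585396}
```

View pics/scene0.png

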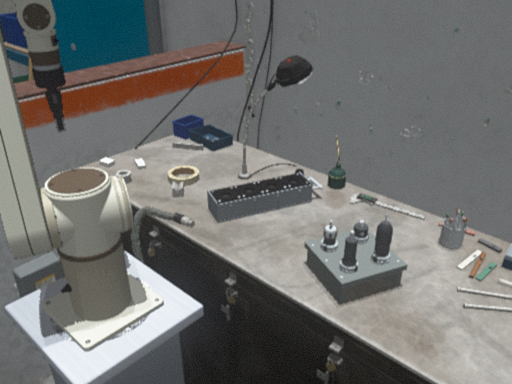

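View pics/top0.png

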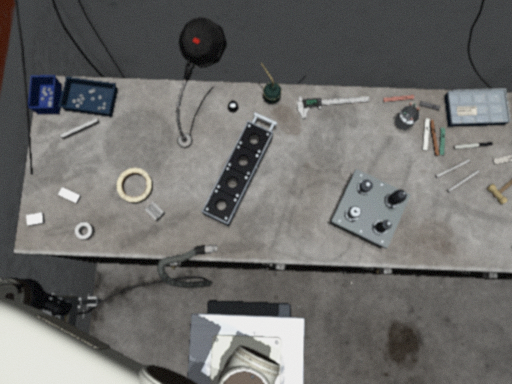

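The scene shows the carrier with its handle at the far end (top picture about 264,122), so seat_1 is the far insert near (254,140) and seat_4 is near (221,206). The block stands at right with sidelock (365,187), collet (354,213), hydraulic (382,227) and drill (398,198). I'll move over the carrier for a closer look with the wrist camera.

```bash
python3 -m inch '[155,-207,40,0,0,0,75,155,-207,40,0,0,0,75,155,-207,40,0,0,0,75,155,-207,40,0,0,0,75,155,-207,40,0,0,0,75,155,-207,40,0,0,0,75,155,-207,40,0,0,0,75,155,-207,40,0,0,0,75]'
python3 -m inch '[155,-207,40,0,0,0,75,155,-207,40,0,0,0,75,155,-207,40,0,0,0,75,155,-207,40,0,0,0,75,155,-207,40,0,0,0,75,155,-207,40,0,0,0,75,155,-207,40,0,0,0,75,155,-207,40,0,0,0,75]'
cat >> h.py <<'E'
from scipy.spatial.transform import Rotation as Ro
def wpose():
    o=bot.get_obs();return np.array(o["eef_pos"]),Ro.from_quat(o["tool_rot"]).as_matrix()
def wray(pose,uv):
    i=bot.camera_info("wrist");K=np.array(i["intrinsics"]);H=np.array(i["hand_eye"])
    a=np.array([(uv[0]-K[0,2])/K[0,0],(uv[1]-K[1,2])/K[1,1]]);r=np.hypot(*a)
    d=np.array([*(a/r*np.sin(r)),np.cos(r)]) if r>1e-9 else np.array([0,0,1.])
    p,R=pose;return p+R@H[:3,3],R@H[:3,:3]@d
def w2z(pose,uv,z):
    c,d=wray(pose,uv);return c+d*(z-c[2])/d[2]
def wproj(pose,X):
    i=bot.camera_info("wrist");K=np.array(i["intrinsics"]);H=np.array(i["hand_eye"]);p,R=pose
    q=H[:3,:3].T@(R.T@(np.array(X)-p)-H[:3,3]);r=np.hypot(q[0],q[1]);t=np.arctan2(r,q[2])
    return np.array([K[0,2]+K[0,0]*t*q[0]/r,K[1,2]+K[1,1]*t*q[1]/r])
E
cat > look.py <<'E'
from h import *
import sys
P=wpose();im=bot.camera("wrist");cv2.imwrite(f"pics/{sys.argv[1]}.png",im);np.savez(f"pics/{sys.argv[1]}.npz",p=P[0],R=P[1])
print(P[0].round(4),P[1].round(3).tolist())
for n in sys.argv[2:]:
    for d in bot.spot_point("wrist",n)[:4]: print(n,round(d["confidence"],2),np.round(d["uv"],1),w2z(P,d["uv"],.062).round(4)[:2])
E
python3 look.py w1 seat_1 sidelock_holder collet_chuck hydraulic_chuck drill_chuck
```

```text
clock: 1.77
eef_pos: [0.3478, 0.2529, 0.2942]
tool_rot: [0.197, 0.98, 0.0, 0.001]
ft_force: [0.4, 1.5, -0.5]
grip_width: 0.0643
grasp_force: 0.0
clock: 2.43
eef_pos: [0.5026, 0.0466, 0.3329]
tool_rot: [0.196, 0.981, -0.0, 0.0]
ft_force: [0.2, 0.8, -0.2]
grip_width: 0.0643
grasp_force: 0.0
[0.5026 0.0466 0.3329] [[-0.923, 0.385, 0.0], [0.385, 0.923, -0.0], [-0.0, 0.0, -1.0]]
seat_1 0.96 [267.4 256.2] [0.6496 0.0038]
seat_1 0.92 [269.3 112.6] [0.4543 0.0854]
seat_1 0.91 [268.4 217. ] [0.5897 0.0292]
seat_1 0.74 [266.4 167.7] [0.5216 0.0537]
sidelock_holder 0.76 [ 69.1 248.9] [ 0.519  -0.3171]
collet_chuck 0.77 [ 63.  203.5] [ 0.4443 -0.274 ]
hydraulic_chuck 0.67 [ 25.  201.3] [ 0.406  -0.3593]
drill_chuck 0.95 [ 36.9 241.2] [ 0.4805 -0.3856]
```

View pics/w1.png

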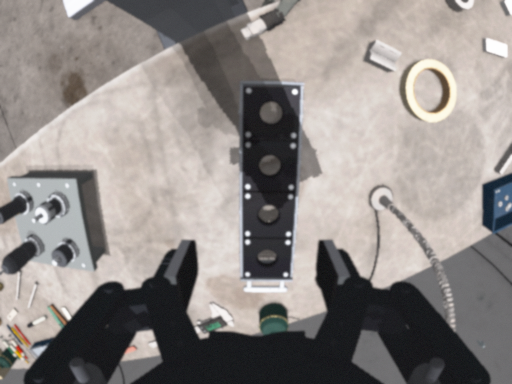

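The wrist view shows the four inserts at (270,112), (269,167), (268,214) and (267,257), with the handle below at (266,286). The block with the holders is at left around (45,220). Next I'll look over the block and crop the carrier.

```bash
python3 -m inch '[-10,-330,0,0,0,0,75,-10,-330,0,0,0,0,75,-10,-330,0,0,0,0,75,-10,-330,0,0,0,0,75,-10,-330,0,0,0,0,75,-10,-330,0,0,0,0,75,-10,-330,0,0,0,0,75,-10,-330,0,0,0,0,75]'
python3 -m inch '[0,0,0,0,0,0,75,0,0,0,0,0,0,75,0,0,0,0,0,0,75]'
python3 look.py w2 sidelock_holder collet_chuck hydraulic_chuck drill_chuck
python3 - <<'E'
from h import *
z=np.load("pics/w1.npz");P=(z["p"],z["R"]);print("cam",wray(P,(256.1,192.1)))
a=cv2.imread("pics/w1.png")[75:295,225:320];a=cv2.resize(a,None,fx=2.7,fy=2.7,interpolation=2)
a=np.clip(a.astype(float)*1.8,0,255).astype(np.uint8)
b=cv2.imread("pics/w2.png");cv2.imwrite("pics/m.png",np.hstack([np.pad(a,((0,600-a.shape[0]),(0,0),(0,0)))[:600],np.pad(b,((0,216),(0,0),(0,0)))]))
E
```

```text
clock: 3.4
eef_pos: [0.4907, -0.2827, 0.3336]
tool_rot: [0.194, 0.981, -0.0, 0.0]
ft_force: [1.4, -0.2, 0.5]
grip_width: 0.0638
grasp_force: 0.0
clock: 3.65
eef_pos: [0.491, -0.2807, 0.3332]
tool_rot: [0.194, 0.981, 0.0, -0.0]
ft_force: [0.5, 0.1, -0.2]
grip_width: 0.0643
grasp_force: 0.0
[ 0.491  -0.2807  0.3332] [[-0.925, 0.381, -0.0], [0.381, 0.925, 0.001], [0.001, 0.001, -1.0]]
sidelock_holder 0.62 [238.5 184.7] [ 0.5175 -0.3178]
collet_chuck 0.81 [241.4 122.2] [ 0.4402 -0.2805]
hydraulic_chuck 0.88 [181.8 122.7] [ 0.4086 -0.354 ]
drill_chuck 0.72 [459.  142.5] [0.5822 0.0253]
drill_chuck 0.61 [180.5 181.4] [ 0.4818 -0.3914]
cam (array([0.42876482, 0.078229  , 0.4529571 ]), array([ 0.29022721, -0.12318564, -0.94899603]))
```

View pics/m.png

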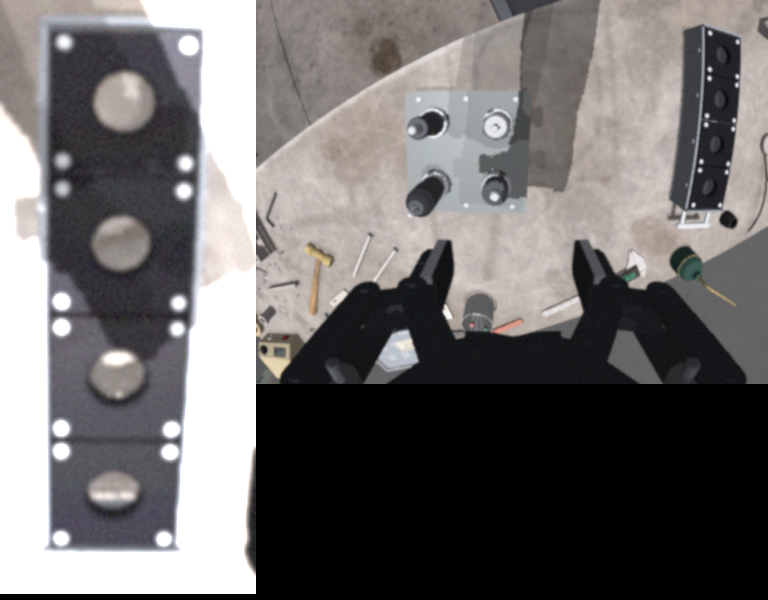

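```bash
python3 - <<'E'
from h import *
from scipy.optimize import least_squares
def ld(n): z=np.load(f"pics/{n}.npz");return z["p"],z["R"]
P=ld("w1");S=np.array([(64,42),(188,45),(63,161),(185,163),(62,188),(183,191),(61,301),(178,303),(60,327),(177,328),(60,429),(171,429),(61,451),(170,452),(60,539),(163,539)])/2.7+[225,75]
W=np.array([w2z(P,s,.062)[:2] for s in S])
C=W.reshape(4,4,2).mean(1)[::-1];print("screw centres 1..4",C.round(4).tolist())
H=np.array([w2z(P,np.array(s)/2.7+[225,75],.062)[:2] for s in[(112,491),(117,375),(121,243),(124,101)]]);print("holes",H.round(4).tolist())
def fit(C,N):
    Cc=C.mean(0);U,_,Vt=np.linalg.svd((C-Cc).T@N);R=U@Vt;F=Cc+N@R.T
    return F,R
N=np.c_[np.arange(4)-1.5,np.zeros(4)]*.072
F=fit(C,N)[0];print("seats",F.round(4).tolist(),"res mm",((C-F)*1e3).round(1).tolist())
Q=ld("w2")
B=np.array([w2z(Q,u,.062)[:2] for u in[(149,92),(269,92),(150,212),(270,212)]])
print("block corners",B.round(4).tolist(),"sides",[np.linalg.norm(B[i]-B[j]).round(4) for i,j in((0,1),(2,3),(0,2),(1,3))])
N2=np.array([(-1,-1),(1,-1),(-1,1),(1,1)])*.085  #hyd,col,drill,side
FB,R=fit(B,N2);print("pockets from corners h,c,d,s",(FB.mean(0)+N2@R.T/2).round(4).tolist())
D=np.array([(.4086,-.354),(.4402,-.2805),(.4818,-.3914),(.5175,-.3178)])
F2=fit(D,N2/2)[0];print("from spots",F2.round(4).tolist())
D=np.array([(.406,-.3593),(.4443,-.274),(.4805,-.3856),(.519,-.3171)])
print("w1 spots",fit(D,N2/2)[0].round(4).tolist())
from h import pix2z
print("seat spots fit",fit(np.array([(0.6496,.0038),(0.5897,.0292),(0.5216,.0537),(0.4543,.0854)]),N)[0].round(4).tolist())
E
```

```text
screw centres 1..4 [[0.6541, 0.0014], [0.5877, 0.03], [0.5216, 0.0588], [0.4558, 0.0877]]
holes [[0.6501, 0.002], [0.5852, 0.031], [0.5199, 0.0594], [0.4549, 0.0874]]
seats [[0.6539, 0.0014], [0.5878, 0.0301], [0.5218, 0.0589], [0.4558, 0.0876]] res mm [[0.3, 0.0], [-0.1, -0.1], [-0.2, -0.0], [0.0, 0.1]]
block corners [[0.3504, -0.3788], [0.4171, -0.2321], [0.5055, -0.4571], [0.5718, -0.2925]] sides [np.float64(0.1612), np.float64(0.1774), np.float64(0.1738), np.float64(0.1661)]
pockets from corners h,c,d,s [[0.4052, -0.362], [0.4393, -0.2842], [0.4831, -0.3961], [0.5171, -0.3182]]
from spots [[0.4054, -0.356], [0.442, -0.2793], [0.4821, -0.3926], [0.5187, -0.3159]]
w1 spots [[0.4057, -0.3538], [0.4426, -0.2773], [0.4823, -0.3907], [0.5192, -0.3142]]
seat spots fit [[0.6537, 0.0019], [0.5871, 0.0293], [0.5205, 0.0567], [0.4539, 0.0841]]
```

The carrier screws give seats with 0.3 mm residuals. The block corners need a sharper reading.

```bash
python3 - <<'E'
import cv2
a=cv2.imread("pics/w2.png")[80:224,136:284];cv2.imwrite("pics/b.png",cv2.resize(a,None,fx=4,fy=4,interpolation=2))
E
```

```text
(no output)
```

View pics/b.png

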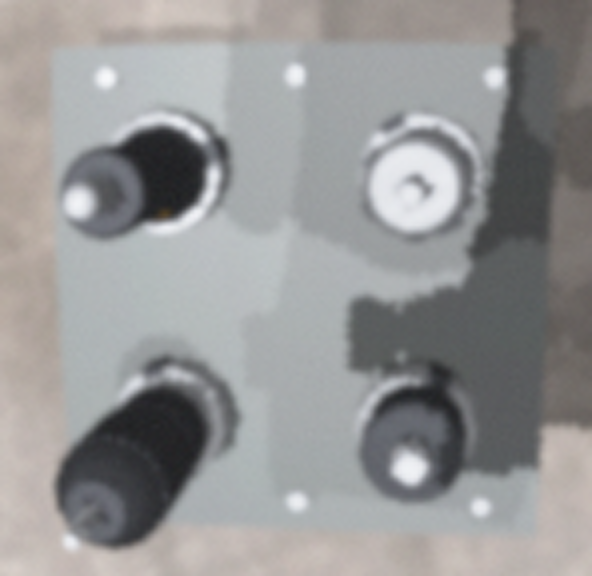

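Block top-face corners are at about (52,48), (557,43) and (536,533) in the crop. The screws are at (106,77), (296,75), (495,76), (297,502) and (481,507).

```bash
python3 - <<'E'
from h import *
z=np.load("pics/w2.npz");Q=z["p"],z["R"]
g=lambda u,h=.062:w2z(Q,np.array(u)/4+[136-.375,80-.375],h)[:2]
s={k:g(u) for k,u in dict(TL=(106,77),TM=(296,75),TR=(495,76),BM=(297,502),BR=(481,507)).items()}
for k in s:print(k,s[k].round(4))
print("centre mid",((s["TM"]+s["BM"])/2).round(4),"diag",((s["TL"]+s["BR"])/2).round(4))
d1=s["TR"]-s["TL"];d2=s["BM"]-s["TM"];d3=s["BR"]-s["TR"];
for d in(d1,d2,d3):print(np.linalg.norm(d).round(4),np.degrees(np.arctan2(d[1],d[0])).round(2))
c=[g(u) for u in((52,48),(557,43),(536,533))];print("corner",np.round(c,4).tolist(),"sides",np.linalg.norm(c[1]-c[0]),np.linalg.norm(c[2]-c[1]),"centre",((c[0]+c[2])/2).round(4))
print("hyd flange top",g((162,172),.076).round(4),"collet",g((425,172),.076).round(4))
ctr=((s["TM"]+s["BM"])/2+(s["TL"]+s["BR"])/2+(c[0]+c[2])/2)/3
a=np.mean([np.arctan2(d1[1],d1[0]),np.arctan2(d2[1],d2[0])+np.pi/2,np.arctan2(d3[1],d3[0])+np.pi/2]);
R=np.array([[np.cos(a),-np.sin(a)],[np.sin(a),np.cos(a)]])
print(ctr.round(4),np.degrees(a))
for n,v in dict(h=(-1,1),c=(1,1),d=(-1,-1),s=(1,-1)).items():print(n,(ctr+R@np.array(v)*.0425).round(4))
E
```

```text
TL [ 0.3674 -0.3657]
TM [ 0.3945 -0.3064]
TR [ 0.4205 -0.2469]
BM [ 0.5297 -0.3675]
BR [ 0.5562 -0.3078]
centre mid [ 0.4621 -0.337 ] diag [ 0.4618 -0.3367]
0.13 65.92
0.1484 -24.33
0.1488 -24.16
corner [[0.3496, -0.3791], [0.4179, -0.2242], [0.5728, -0.2935]] sides 0.1692543037152506 0.1697121097998106 centre [ 0.4612 -0.3363]
hyd flange top [ 0.4056 -0.3572] collet [ 0.4401 -0.279 ]
[ 0.4617 -0.3367] 65.8096590352803
h [ 0.4055 -0.358 ]
c [ 0.4404 -0.2805]
d [ 0.4831 -0.3929]
s [ 0.5179 -0.3153]
```

```bash
python3 -m inch '[27,-34,-100,0,0,0,75,27,-34,-100,0,0,0,75,27,-34,-100,0,0,0,75,27,-34,-100,0,0,0,75,27,-34,-100,0,0,0,75,27,-34,-100,0,0,0,75]'; python3 -m inch '[0,0,-1,0,0,0,75,0,0,-1,0,0,0,75,0,0,-1,0,0,0,75]'; python3 -c "
from h import *
print(wpose()[0].round(4))"
```

```text
clock: 4.4
eef_pos: [0.5185, -0.3154, 0.2353]
tool_rot: [0.194, 0.981, -0.0, 0.001]
ft_force: [0.4, 0.1, 0.8]
grip_width: 0.0636
grasp_force: 0.0
clock: 4.65
eef_pos: [0.5185, -0.3159, 0.2344]
tool_rot: [0.194, 0.981, -0.001, 0.002]
ft_force: [0.1, -0.3, -0.7]
grip_width: 0.0641
grasp_force: 0.0
[ 0.5185 -0.3159  0.2344]
```

```bash
python3 -m inch '[-0.5,0.5,-35,0,0,0,75,-0.5,0.5,-70,0,0,0,75,-0.5,0.5,-100,0,0,0,75,-0.5,0.5,-120,0,0,0,75,-0.5,0.5,-136,0,0,0,75,-0.5,0.5,-136,0,0,0,75]'; python3 -m inch '[0,0,0,0,0,0,75,0,0,0,0,0,0,20,0,0,0,0,0,0,10,0,0,0,0,0,0,10,0,0,0,0,0,0,10,0,0,0,0,0,0,10]'; python3 -m inch '[0,0,0,0,0,0,10,0,0,0,0,0,0,10,0,0,0,0,0,0,10,0,0,0,0,0,0,10]'
```

```text
clock: 5.15
eef_pos: [0.5153, -0.314, 0.0931]
tool_rot: [0.195, 0.981, 0.001, -0.003]
ft_force: [0.5, 0.8, -0.7]
grip_width: 0.0645
grasp_force: 0.0
clock: 5.65
eef_pos: [0.5187, -0.3163, 0.0987]
tool_rot: [0.195, 0.981, -0.001, 0.002]
ft_force: [-0.5, 0.3, 5.8]
grip_width: 0.0322
grasp_force: 59.5
clock: 5.98
eef_pos: [0.5187, -0.3163, 0.0987]
tool_rot: [0.195, 0.981, -0.001, 0.002]
ft_force: [-0.4, 0.3, 6.1]
grip_width: 0.0321
grasp_force: 59.5
```

```bash
python3 -m inch '[0,0,10,0,0,0,10,0,0,25,0,0,0,10,0,0,50,0,0,0,10,0,0,85,0,0,0,10,0,0,120,0,0,0,10,0,0,155,0,0,0,10,0,0,180,0,0,0,10,0,0,200,0,0,0,10]'; python3 -m inch '[68,158,0,0,0,0,10,68,158,0,0,0,0,10,68,158,0,0,0,0,10,68,158,0,0,0,0,10,68,158,0,0,0,0,10,68,158,0,0,0,0,10]';python3 -m inch '[68,158,0,0,0,0,10,68,158,0,0,0,0,10,68,158,0,0,0,0,10,68,158,0,0,0,0,10,68,158,0,0,0,0,10,68,158,0,0,0,0,10,68,158,0,0,0,0,10,68,158,0,0,0,0,10]'; python3 look.py w3 seat_1 sidelock_holder
```

```text
clock: 6.65
eef_pos: [0.5176, -0.3155, 0.3001]
tool_rot: [0.195, 0.981, -0.001, 0.002]
ft_force: [0.3, -0.7, -1.9]
grip_width: 0.032
grasp_force: 59.6
clock: 7.15
eef_pos: [0.5861, -0.1542, 0.2963]
tool_rot: [0.192, 0.981, 0.0, -0.0]
ft_force: [-0.7, 0.7, -2.5]
grip_width: 0.0321
grasp_force: 60.1
clock: 7.82
eef_pos: [0.6529, -0.0016, 0.2964]
tool_rot: [0.196, 0.981, -0.0, -0.0]
ft_force: [0.1, 0.1, -1.5]
grip_width: 0.0325
grasp_force: 60.3
[ 0.6529 -0.0016  0.2964] [[-0.923, 0.384, -0.001], [0.384, 0.923, -0.001], [0.0, -0.001, -1.0]]
seat_1 0.93 [261.4 163. ] [0.6552 0.0042]
seat_1 0.91 [258.1 100.5] [0.5836 0.0295]
seat_1 0.69 [259.3  40.8] [0.5176 0.0585]
sidelock_holder 0.82 [258.1 236.7] [ 0.7461 -0.0377]
sidelock_holder 0.58 [260.  103.2] [0.5874 0.0304]
```

View pics/w3.png

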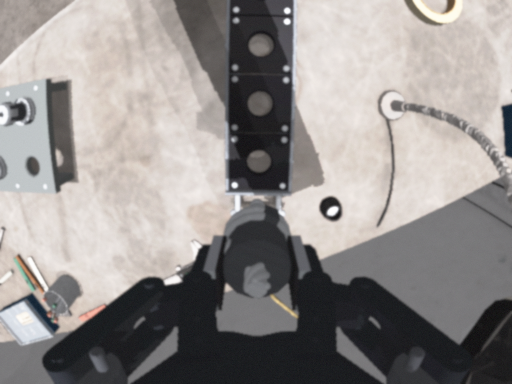

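The sidelock holder hangs upright in the jaws, with its taper around (258,225). Seat_1 is at (259,160). I'll check both against the screws.

```bash
python3 - <<'E'
from h import *
z=np.load("pics/w3.npz");P=z["p"],z["R"];im=cv2.imread("pics/w3.png")
for X in[(.6539,.0014,.062),(.5878,.0301,.062),(.5218,.0589,.062)]:print(wproj(P,X).round(1))
print("stud end exp",wproj(P,P[0]-[0.001,-.0004,.089]).round(1),"taper top",wproj(P,P[0]-[0.001,-.0004,.036]).round(1))
a=im[20:300,180:340].astype(float)*1.6;cv2.imwrite("pics/w3c.png",cv2.resize(np.clip(a,0,255).astype(np.uint8),None,fx=2.1,fy=2.1,interpolation=2))
E
```

```text
[258.9 162.9]
[259.9 103.6]
[261.   43.8]
stud end exp [255.8 204.5] taper top [255.4 236.4]
```

View pics/w3c.png

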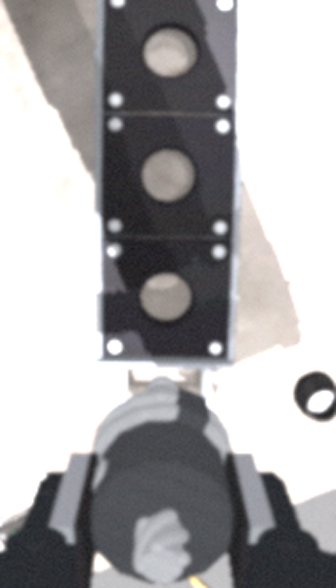

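```bash
python3 -m inch '[1.5,2.5,-35,0,0,0,10,1.5,2.5,-70,0,0,0,10,1.5,2.5,-100,0,0,0,10,1.5,2.5,-120,0,0,0,10,1.5,2.5,-128,0,0,0,10,1.5,2.5,-130,0,0,0,10,1.5,2.5,-130,0,0,0,10,1.5,2.5,-130,0,0,0,10]'; python3 -m inch '[0,0,0,0,0,0,10,0,0,0,0,0,0,10]'
```

```text
clock: 8.63
eef_pos: [0.6561, 0.0027, 0.1685]
tool_rot: [0.195, 0.981, 0.0, 0.002]
ft_force: [0.6, 0.9, -0.5]
grip_width: 0.0323
grasp_force: 60.3
clock: 8.8
eef_pos: [0.656, 0.0031, 0.1684]
tool_rot: [0.195, 0.981, 0.0, 0.002]
ft_force: [0.2, 1.0, -2.3]
grip_width: 0.0318
grasp_force: 60.3
```

```bash
python3 -m inch '[-1.5,-2,0,0,0,0,10,-1.5,-2,-5,0,0,0,10,-1.5,-2,-12,0,0,0,10,-1.5,-2,-19,0,0,0,10,-1.5,-2,-26,0,0,0,10,-1.5,-2,-33,0,0,0,10,-1.5,-2,-40,0,0,0,10,-1.5,-2,-46,0,0,0,10]'; python3 -m inch '[0,0,-5,0,0,0,10,0,0,-10,0,0,0,10,0,0,-15,0,0,0,10,0,0,-18,0,0,0,10,0,0,-18,0,0,0,10,0,0,-18,0,0,0,10]'
```

```text
clock: 9.47
eef_pos: [0.653, 0.0011, 0.1189]
tool_rot: [0.195, 0.981, -0.0, -0.001]
ft_force: [-0.5, -0.4, -2.7]
grip_width: 0.0322
grasp_force: 60.3
clock: 9.97
eef_pos: [0.6534, 0.0011, 0.1022]
tool_rot: [0.195, 0.981, -0.0, -0.0]
ft_force: [0.0, 0.2, -1.4]
grip_width: 0.0325
grasp_force: 60.3
```

Inserting freely. I'll go down to contact.

```bash
python3 -m inch '[0,0,-1,0,0,0,10,0,0,-2,0,0,0,10,0,0,-3,0,0,0,10,0,0,-3,0,0,0,10,0,0,-3,0,0,0,10]';  python3 -m inch '[0,0,-1,0,0,0,10,0,0,-1,0,0,0,10,0,0,-1,0,0,0,10]'
```

```text
clock: 10.38
eef_pos: [0.6534, 0.0011, 0.0993]
tool_rot: [0.195, 0.981, -0.0, -0.0]
ft_force: [-0.2, 0.0, -1.4]
grip_width: 0.0323
grasp_force: 60.3
clock: 10.63
eef_pos: [0.6536, 0.0011, 0.0988]
tool_rot: [0.195, 0.981, 0.0, 0.0]
ft_force: [-1.5, -0.1, 0.6]
grip_width: 0.032
grasp_force: 60.6
```

```bash
python3 -m inch '[0,0,-1,0,0,0,10,0,0,-1,0,0,0,10,0,0,-1,0,0,0,50,0,0,-1,0,0,0,75,0,0,-1,0,0,0,75,0,0,-1,0,0,0,75]';  python3 -m inch '[0,0,10,0,0,0,75,0,0,30,0,0,0,75,0,0,60,0,0,0,75,0,0,95,0,0,0,75,0,0,135,0,0,0,75,0,0,170,0,0,0,75,0,0,200,0,0,0,75]'; python3 -m inch '[-106,-141,0,0,0,0,75,-106,-141,0,0,0,0,75,-106,-141,0,0,0,0,75,-106,-141,0,0,0,0,75,-106,-141,0,0,0,0,75,-106,-141,0,0,0,0,75]'; python3 look.py w4 sidelock_holder seat_1
python3 -m inch '[-107,-141,0,0,0,0,75,-107,-141,0,0,0,0,75,-107,-141,0,0,0,0,75,-107,-141,0,0,0,0,75,-107,-141,0,0,0,0,75,-107,-141,0,0,0,0,75,-107,-141,0,0,0,0,75,-107,-141,0,0,0,0,75]'
python3 -m inch '[0,0,-40,0,0,0,75,0,0,-80,0,0,0,75,0,0,-90,0,0,0,75,0,0,-90,0,0,0,75,0,0,-90,0,0,0,75,0,0,-90,0,0,0,75]'
```

```text
clock: 11.13
eef_pos: [0.6535, 0.0011, 0.097]
tool_rot: [0.195, 0.981, -0.0, -0.0]
ft_force: [0.8, 0.5, -0.9]
grip_width: 0.0641
grasp_force: 0.0
clock: 11.72
eef_pos: [0.6536, 0.0011, 0.3015]
tool_rot: [0.195, 0.981, 0.0, 0.002]
ft_force: [0.2, -0.0, 0.0]
grip_width: 0.0643
grasp_force: 0.0
clock: 12.22
eef_pos: [0.5457, -0.1425, 0.2988]
tool_rot: [0.197, 0.98, -0.0, 0.001]
ft_force: [-0.5, 0.5, -0.4]
grip_width: 0.0638
grasp_force: 0.0
[ 0.5457 -0.1425  0.2988] [[-0.922, 0.386, 0.001], [0.386, 0.922, -0.001], [-0.001, -0.0, -1.0]]
sidelock_holder 0.86 [384.  198.2] [ 6.563e-01 -6.000e-04]
seat_1 0.85 [395.7  30.3] [0.4509 0.0879]
seat_1 0.7 [387.8 195.9] [0.6553 0.0056]
seat_1 0.64 [390.7 140.8] [0.5839 0.03  ]
seat_1 0.59 [394.3  87.6] [0.5203 0.0572]
clock: 13.03
eef_pos: [0.4418, -0.2797, 0.2972]
tool_rot: [0.194, 0.981, 0.0, 0.0]
ft_force: [0.6, 0.6, 0.2]
grip_width: 0.064
grasp_force: 0.0
clock: 13.53
eef_pos: [0.4423, -0.2812, 0.2096]
tool_rot: [0.194, 0.981, -0.001, 0.002]
ft_force: [-0.3, -0.3, 0.4]
grip_width: 0.0639
grasp_force: 0.0
```

View pics/w4.png

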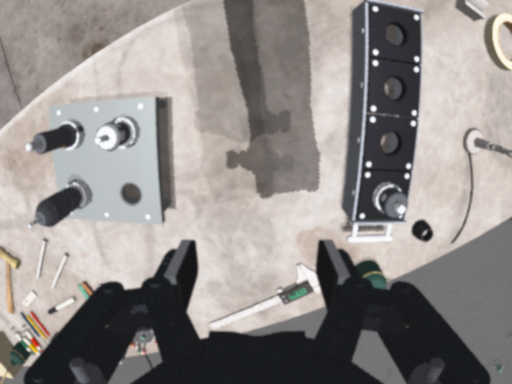

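The sidelock holder stands seated and upright next to the handle at (390,200), and its block pocket at (131,193) is empty. Now I'll grasp the collet chuck.

```bash
python3 -c "
from h import *
z=np.load('pics/w4.npz');print(w2z((z['p'],z['R']),(131,193),.062).round(4))"
python3 -m inch '[-2,0.7,-35,0,0,0,75,-2,0.7,-65,0,0,0,75,-2,0.7,-85,0,0,0,75,-2,0.7,-96,0,0,0,75,-2,0.7,-101,0,0,0,75,-2,0.7,-101,0,0,0,75,-2,0.7,-101,0,0,0,75]'; python3 -m inch '[0,0,0,0,0,0,40,0,0,0,0,0,0,15,0,0,0,0,0,0,10,0,0,0,0,0,0,10,0,0,0,0,0,0,10,0,0,0,0,0,0,10,0,0,0,0,0,0,10,0,0,0,0,0,0,10]'
```

```text
[ 0.5173 -0.3135  0.062 ]
clock: 14.12
eef_pos: [0.4399, -0.281, 0.1082]
tool_rot: [0.195, 0.981, -0.001, 0.002]
ft_force: [0.3, 0.0, 1.3]
grip_width: 0.0642
grasp_force: 0.0
clock: 14.78
eef_pos: [0.4392, -0.2808, 0.1078]
tool_rot: [0.195, 0.981, -0.001, 0.001]
ft_force: [-1.0, 0.1, 6.8]
grip_width: 0.0295
grasp_force: 58.7
```

```bash
python3 -m inch '[0,0,10,0,0,0,10,0,0,25,0,0,0,10,0,0,50,0,0,0,10,0,0,85,0,0,0,10,0,0,120,0,0,0,10,0,0,155,0,0,0,10,0,0,175,0,0,0,10,0,0,190,0,0,0,10]'; python3 -m inch '[74,156,0,0,0,0,10,74,156,0,0,0,0,10,74,156,0,0,0,0,10,74,156,0,0,0,0,10,74,156,0,0,0,0,10,74,156,0,0,0,0,10]';python3 -m inch '[74,156,0,0,0,0,10,74,156,0,0,0,0,10,74,156,0,0,0,0,10,74,156,0,0,0,0,10,74,156,0,0,0,0,10,74,156,0,0,0,0,10,74,156,0,0,0,0,10,74,156,0,0,0,0,10]'; python3 -m inch '[0,0,-35,0,0,0,10,0,0,-70,0,0,0,10,0,0,-95,0,0,0,10,0,0,-110,0,0,0,10,0,0,-118,0,0,0,10,0,0,-120,0,0,0,10,0,0,-120,0,0,0,10,0,0,-120,0,0,0,10]'; python3 look.py w5
```

```text
clock: 15.45
eef_pos: [0.4389, -0.2804, 0.2998]
tool_rot: [0.195, 0.981, -0.001, 0.002]
ft_force: [0.9, 0.1, -3.0]
grip_width: 0.0295
grasp_force: 59.4
clock: 15.95
eef_pos: [0.513, -0.1214, 0.2961]
tool_rot: [0.192, 0.981, 0.0, -0.001]
ft_force: [0.3, -0.1, -1.7]
grip_width: 0.029
grasp_force: 59.9
clock: 16.62
eef_pos: [0.5858, 0.0298, 0.2963]
tool_rot: [0.196, 0.981, -0.001, -0.0]
ft_force: [0.7, 0.7, -3.0]
grip_width: 0.0294
grasp_force: 60.3
clock: 17.28
eef_pos: [0.5873, 0.0311, 0.178]
tool_rot: [0.195, 0.981, 0.0, 0.001]
ft_force: [0.2, -0.3, -1.6]
grip_width: 0.0295
grasp_force: 60.5
[0.5873 0.0311 0.178 ] [[-0.924, 0.383, 0.003], [0.383, 0.924, 0.0], [-0.003, 0.001, -1.0]]
```

```bash
python3 -m inch '[-0.5,-0.6,-4,0,0,0,10,-0.5,-0.6,-10,0,0,0,10,-0.5,-0.6,-17,0,0,0,10,-0.5,-0.6,-24,0,0,0,10,-0.5,-0.6,-31,0,0,0,10,-0.5,-0.6,-38,0,0,0,10,-0.5,-0.6,-45,0,0,0,10,-0.5,-0.6,-52,0,0,0,10]'; python3 -m inch '[0,0,-5,0,0,0,10,0,0,-10,0,0,0,10,0,0,-13,0,0,0,10,0,0,-15,0,0,0,10,0,0,-16,0,0,0,10,0,0,-16,0,0,0,10,0,0,-16,0,0,0,10]'
```

```text
clock: 18.0
eef_pos: [0.5857, 0.0313, 0.1233]
tool_rot: [0.195, 0.981, -0.0, -0.0]
ft_force: [-0.8, -0.4, -1.4]
grip_width: 0.0293
grasp_force: 60.5
clock: 18.58
eef_pos: [0.5861, 0.0312, 0.1086]
tool_rot: [0.195, 0.981, 0.0, 0.0]
ft_force: [0.0, -0.3, -1.9]
grip_width: 0.0295
grasp_force: 60.5
```

```bash
python3 -m inch '[0,0,-1,0,0,0,10,0,0,-1.5,0,0,0,10,0,0,-1.5,0,0,0,10,0,0,-1.5,0,0,0,10]';  python3 -m inch '[0,0,-0.5,0,0,0,10,0,0,-0.5,0,0,0,10,0,0,-0.5,0,0,0,50,0,0,-0.5,0,0,0,75,0,0,-0.5,0,0,0,75,0,0,-0.5,0,0,0,75]';  python3 -m inch '[0,0,10,0,0,0,75,0,0,30,0,0,0,75,0,0,60,0,0,0,75,0,0,95,0,0,0,75,0,0,135,0,0,0,75,0,0,170,0,0,0,75,0,0,190,0,0,0,75]'; python3 -m inch '[-90,-195,0,0,0,0,75,-90,-195,0,0,0,0,75,-90,-195,0,0,0,0,75,-90,-195,0,0,0,0,75,-90,-195,0,0,0,0,75,-90,-195,0,0,0,0,75]'; python3 look.py w6 collet_chuck
python3 -m inch '[-90,-194,0,0,0,0,75,-90,-194,0,0,0,0,75,-90,-194,0,0,0,0,75,-90,-194,0,0,0,0,75,-90,-194,0,0,0,0,75,-90,-194,0,0,0,0,75,-90,-194,0,0,0,0,75,-90,-194,0,0,0,0,75]'
python3 -m inch '[0,0,-30,0,0,0,75,0,0,-50,0,0,0,75,0,0,-60,0,0,0,75,0,0,-60,0,0,0,75,0,0,-60,0,0,0,75,0,0,-60,0,0,0,75]'
```

```text
clock: 18.92
eef_pos: [0.5864, 0.0312, 0.1078]
tool_rot: [0.195, 0.981, 0.0, 0.001]
ft_force: [-1.6, 0.6, 4.2]
grip_width: 0.029
grasp_force: 61.0
clock: 19.42
eef_pos: [0.5858, 0.0312, 0.1059]
tool_rot: [0.195, 0.981, -0.0, -0.0]
ft_force: [0.3, 0.3, 0.9]
grip_width: 0.0641
grasp_force: 0.0
clock: 20.0
eef_pos: [0.587, 0.0313, 0.3021]
tool_rot: [0.195, 0.981, 0.001, 0.004]
ft_force: [-0.0, -0.8, 0.1]
grip_width: 0.0643
grasp_force: 0.0
clock: 20.5
eef_pos: [0.4932, -0.1687, 0.2973]
tool_rot: [0.198, 0.98, -0.001, 0.0]
ft_force: [-0.6, 1.2, 0.0]
grip_width: 0.064
grasp_force: 0.0
[ 0.4932 -0.1687  0.2973] [[-0.922, 0.388, -0.0], [0.388, 0.922, -0.003], [-0.001, -0.003, -1.0]]
collet_chuck 0.95 [419.6 171.9] [0.5876 0.0336]
clock: 21.27
eef_pos: [0.4068, -0.3569, 0.2962]
tool_rot: [0.194, 0.981, 0.001, 0.0]
ft_force: [0.1, 0.6, -0.9]
grip_width: 0.0642
grasp_force: 0.0
clock: 21.77
eef_pos: [0.4072, -0.3574, 0.2378]
tool_rot: [0.194, 0.981, -0.001, 0.001]
ft_force: [0.3, -1.1, 0.5]
grip_width: 0.0639
grasp_force: 0.0
```

View pics/w6.png

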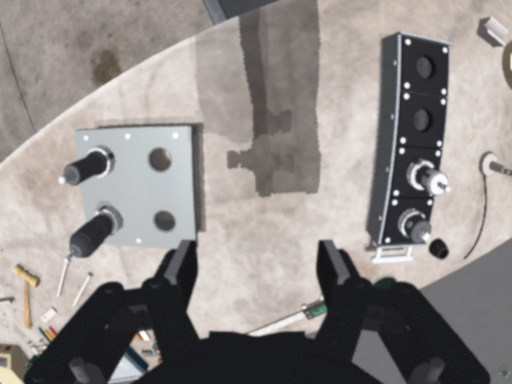

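The collet chuck at (425,175) and sidelock holder at (412,225) stand upright in seats 2 and 1. Now the hydraulic chuck.

```bash
python3 -m inch '[-1.7,-0.6,-35,0,0,0,75,-1.7,-0.6,-70,0,0,0,75,-1.7,-0.6,-95,0,0,0,75,-1.7,-0.6,-108,0,0,0,75,-1.7,-0.6,-113,0,0,0,75,-1.7,-0.6,-113,0,0,0,75,-1.7,-0.6,-113,0,0,0,75]'; python3 -m inch '[0,0,0,0,0,0,40,0,0,0,0,0,0,15,0,0,0,0,0,0,5,0,0,0,0,0,0,5,0,0,0,0,0,0,5,0,0,0,0,0,0,5,0,0,0,0,0,0,5,0,0,0,0,0,0,5]'
```

```text
clock: 22.35
eef_pos: [0.4053, -0.3592, 0.1249]
tool_rot: [0.195, 0.981, -0.001, 0.001]
ft_force: [-0.4, -0.2, -0.8]
grip_width: 0.0644
grasp_force: 0.0
clock: 23.02
eef_pos: [0.405, -0.3588, 0.1247]
tool_rot: [0.195, 0.981, -0.0, 0.001]
ft_force: [-0.6, 0.8, 5.1]
grip_width: 0.0249
grasp_force: 58.5
```

```bash
python3 -m inch '[0,0,10,0,0,0,5,0,0,25,0,0,0,5,0,0,50,0,0,0,5,0,0,85,0,0,0,5,0,0,120,0,0,0,5,0,0,155,0,0,0,5,0,0,175,0,0,0,5,0,0,185,0,0,0,5]'; python3 -m inch '[58,209,0,0,0,0,5,58,209,0,0,0,0,5,58,209,0,0,0,0,5,58,209,0,0,0,0,5,58,209,0,0,0,0,5,58,209,0,0,0,0,5,58,209,0,0,0,0,5]';python3 -m inch '[58,209,0,0,0,0,5,58,209,0,0,0,0,5,58,209,0,0,0,0,5,58,209,0,0,0,0,5,58,209,0,0,0,0,5,58,209,0,0,0,0,5,58,209,0,0,0,0,5,58,209,0,0,0,0,5]'; python3 -m inch '[0,0,-35,0,0,0,5,0,0,-70,0,0,0,5,0,0,-95,0,0,0,5,0,0,-108,0,0,0,5,0,0,-113,0,0,0,5,0,0,-115,0,0,0,5,0,0,-115,0,0,0,5,0,0,-115,0,0,0,5]'; python3 -m inch '[0,0,0,0,0,0,5]'
```

```text
clock: 23.68
eef_pos: [0.4048, -0.3591, 0.3125]
tool_rot: [0.195, 0.981, -0.002, 0.002]
ft_force: [0.5, -0.3, -1.8]
grip_width: 0.0248
grasp_force: 59.0
clock: 24.27
eef_pos: [0.4624, -0.1465, 0.3084]
tool_rot: [0.192, 0.981, 0.0, -0.0]
ft_force: [-0.2, -0.6, -2.2]
grip_width: 0.0247
grasp_force: 59.8
clock: 24.93
eef_pos: [0.5201, 0.0587, 0.3078]
tool_rot: [0.195, 0.981, -0.001, -0.001]
ft_force: [-0.1, -0.7, -2.3]
grip_width: 0.0246
grasp_force: 60.4
clock: 25.6
eef_pos: [0.5212, 0.0588, 0.1948]
tool_rot: [0.195, 0.981, 0.0, 0.001]
ft_force: [0.5, -0.5, -1.8]
grip_width: 0.0251
grasp_force: 60.5
clock: 25.68
eef_pos: [0.5212, 0.0593, 0.1949]
tool_rot: [0.195, 0.981, 0.0, 0.001]
ft_force: [-0.8, 0.2, -2.7]
grip_width: 0.0245
grasp_force: 60.5
```

```bash
python3 -m inch '[0.7,0,-4,0,0,0,5,0.7,0,-10,0,0,0,5,0.7,0,-17,0,0,0,5,0.7,0,-24,0,0,0,5,0.7,0,-31,0,0,0,5,0.7,0,-38,0,0,0,5,0.7,0,-45,0,0,0,5,0.7,0,-52,0,0,0,5]'; python3 -m inch '[0,0,-5,0,0,0,5,0,0,-10,0,0,0,5,0,0,-13,0,0,0,5,0,0,-15,0,0,0,5,0,0,-16,0,0,0,5,0,0,-16,0,0,0,5,0,0,-16,0,0,0,5]'; python3 -m inch '[0,0,-1,0,0,0,5,0,0,-1.5,0,0,0,5,0,0,-1.5,0,0,0,5,0,0,-1.5,0,0,0,5]'
```

```text
clock: 26.35
eef_pos: [0.5208, 0.0596, 0.1403]
tool_rot: [0.195, 0.981, -0.0, -0.0]
ft_force: [0.0, 0.0, -1.2]
grip_width: 0.0248
grasp_force: 60.5
clock: 26.93
eef_pos: [0.5211, 0.0596, 0.1256]
tool_rot: [0.195, 0.981, 0.0, 0.0]
ft_force: [-0.0, 0.0, -2.4]
grip_width: 0.0244
grasp_force: 60.5
clock: 27.27
eef_pos: [0.5214, 0.0597, 0.1247]
tool_rot: [0.195, 0.981, 0.0, 0.001]
ft_force: [-0.9, -0.3, 3.9]
grip_width: 0.0244
grasp_force: 61.1
```

```bash
python3 -m inch '[0,0,-0.5,0,0,0,5,0,0,-0.5,0,0,0,5,0,0,-0.5,0,0,0,50,0,0,-0.5,0,0,0,75,0,0,-0.5,0,0,0,75,0,0,-0.5,0,0,0,75]';  python3 -m inch '[0,0,10,0,0,0,75,0,0,30,0,0,0,75,0,0,60,0,0,0,75,0,0,95,0,0,0,75,0,0,135,0,0,0,75,0,0,170,0,0,0,75,0,0,190,0,0,0,75]'; python3 -m inch '[-19,-226,0,0,0,0,75,-19,-226,0,0,0,0,75,-19,-226,0,0,0,0,75,-19,-226,0,0,0,0,75,-19,-226,0,0,0,0,75,-19,-226,0,0,0,0,75,-19,-226,0,0,0,0,75]'; python3 look.py w7 hydraulic_chuck
python3 -m inch '[-19,-226,0,0,0,0,75,-19,-226,0,0,0,0,75,-19,-226,0,0,0,0,75,-19,-226,0,0,0,0,75,-19,-226,0,0,0,0,75,-19,-226,0,0,0,0,75,-19,-226,0,0,0,0,75,-19,-226,0,0,0,0,75]'
python3 -m inch '[0,0,-30,0,0,0,75,0,0,-50,0,0,0,75,0,0,-60,0,0,0,75,0,0,-60,0,0,0,75,0,0,-60,0,0,0,75,0,0,-60,0,0,0,75]'
```

```text
clock: 27.77
eef_pos: [0.5208, 0.0596, 0.123]
tool_rot: [0.195, 0.981, -0.0, -0.0]
ft_force: [-0.7, -0.1, -0.2]
grip_width: 0.0641
grasp_force: 0.0
clock: 28.35
eef_pos: [0.522, 0.0597, 0.3188]
tool_rot: [0.195, 0.981, 0.001, 0.003]
ft_force: [0.9, -0.3, -0.0]
grip_width: 0.0636
grasp_force: 0.0
clock: 28.93
eef_pos: [0.5012, -0.1705, 0.3137]
tool_rot: [0.198, 0.98, -0.001, 0.0]
ft_force: [0.6, -0.0, -0.7]
grip_width: 0.0642
grasp_force: 0.0
[ 0.5012 -0.1705  0.3137] [[-0.922, 0.388, 0.0], [0.388, 0.922, -0.001], [-0.001, -0.001, -1.0]]
hydraulic_chuck 0.67 [421.6 113.9] [0.5247 0.0659]
hydraulic_chuck 0.49 [411.5 164.9] [0.5885 0.0297]
clock: 29.7
eef_pos: [0.4833, -0.3919, 0.3128]
tool_rot: [0.195, 0.981, 0.001, -0.0]
ft_force: [-0.3, 0.3, -0.1]
grip_width: 0.0638
grasp_force: 0.0
clock: 30.2
eef_pos: [0.4839, -0.3918, 0.2552]
tool_rot: [0.194, 0.981, -0.001, 0.001]
ft_force: [-0.2, -0.8, 1.0]
grip_width: 0.0641
grasp_force: 0.0
```

View pics/w7.png

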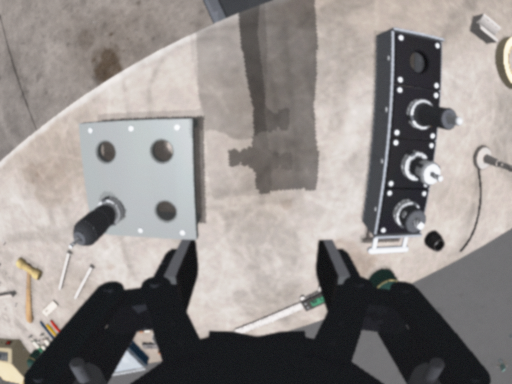

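Three holders stand in order at (425,115), (415,167) and (405,215). The drill chuck remains in the block at (100,220).

```bash
python3 -m inch '[-0.8,-0.8,-35,0,0,0,75,-0.8,-0.8,-70,0,0,0,75,-0.8,-0.8,-95,0,0,0,75,-0.8,-0.8,-108,0,0,0,75,-0.8,-0.8,-114,0,0,0,75,-0.8,-0.8,-114,0,0,0,75,-0.8,-0.8,-114,0,0,0,75]'; python3 -m inch '[0,0,0,0,0,0,40,0,0,0,0,0,0,15,0,0,0,0,0,0,10,0,0,0,0,0,0,10,0,0,0,0,0,0,10,0,0,0,0,0,0,10,0,0,0,0,0,0,10,0,0,0,0,0,0,10]'
```

```text
clock: 30.78
eef_pos: [0.4831, -0.3938, 0.141]
tool_rot: [0.195, 0.981, -0.001, 0.001]
ft_force: [0.1, -0.1, 0.1]
grip_width: 0.064
grasp_force: 0.0
clock: 31.45
eef_pos: [0.4832, -0.3938, 0.1414]
tool_rot: [0.195, 0.981, -0.001, 0.002]
ft_force: [-0.2, 1.4, 5.5]
grip_width: 0.0324
grasp_force: 59.9
```

```bash
python3 -m inch '[0,0,10,0,0,0,10,0,0,25,0,0,0,10,0,0,50,0,0,0,10,0,0,85,0,0,0,10,0,0,120,0,0,0,10,0,0,150,0,0,0,10,0,0,170,0,0,0,10,0,0,180,0,0,0,10]'; python3 -m inch '[-13,240,0,0,0,0,10,-13,240,0,0,0,0,10,-13,240,0,0,0,0,10,-13,240,0,0,0,0,10,-13,240,0,0,0,0,10,-13,240,0,0,0,0,10,-13,240,0,0,0,0,10]';python3 -m inch '[-13,241,0,0,0,0,10,-13,241,0,0,0,0,10,-13,241,0,0,0,0,10,-13,241,0,0,0,0,10,-13,241,0,0,0,0,10,-13,241,0,0,0,0,10,-13,241,0,0,0,0,10,-13,241,0,0,0,0,10]'; python3 -m inch '[0,0,-35,0,0,0,10,0,0,-65,0,0,0,10,0,0,-90,0,0,0,10,0,0,-103,0,0,0,10,0,0,-108,0,0,0,10,0,0,-110,0,0,0,10,0,0,-110,0,0,0,10,0,0,-110,0,0,0,10]'; python3 -m inch '[0,0,0,0,0,0,10,0,0,0,0,0,0,10]'
```

```text
clock: 32.12
eef_pos: [0.4824, -0.3936, 0.3231]
tool_rot: [0.195, 0.981, -0.001, 0.002]
ft_force: [0.1, 0.0, -2.7]
grip_width: 0.0324
grasp_force: 60.0
clock: 32.7
eef_pos: [0.4676, -0.1475, 0.3195]
tool_rot: [0.191, 0.982, 0.002, -0.001]
ft_force: [-0.4, -0.7, -4.1]
grip_width: 0.0321
grasp_force: 60.8
clock: 33.37
eef_pos: [0.4554, 0.0892, 0.3189]
tool_rot: [0.193, 0.981, -0.001, -0.001]
ft_force: [-0.3, -0.8, -4.2]
grip_width: 0.0321
grasp_force: 61.6
clock: 34.03
eef_pos: [0.4571, 0.0874, 0.2105]
tool_rot: [0.195, 0.981, 0.0, 0.001]
ft_force: [1.2, -0.5, -3.7]
grip_width: 0.0322
grasp_force: 61.7
clock: 34.2
eef_pos: [0.4569, 0.0878, 0.2105]
tool_rot: [0.195, 0.981, 0.0, 0.001]
ft_force: [0.2, 0.4, -3.2]
grip_width: 0.0324
grasp_force: 61.7
```

Down to 0.142, then contact.

```bash
python3 -m inch '[-0.4,-0.4,-4,0,0,0,10,-0.4,-0.4,-10,0,0,0,10,-0.4,-0.4,-17,0,0,0,10,-0.4,-0.4,-24,0,0,0,10,-0.4,-0.4,-31,0,0,0,10,-0.4,-0.4,-38,0,0,0,10,-0.4,-0.4,-45,0,0,0,10,-0.4,-0.4,-52,0,0,0,10]'; python3 -m inch '[0,0,-5,0,0,0,10,0,0,-10,0,0,0,10,0,0,-13,0,0,0,10,0,0,-14,0,0,0,10,0,0,-15,0,0,0,10,0,0,-15,0,0,0,10,0,0,-15,0,0,0,10]'; python3 -m inch '[0,0,-1,0,0,0,10,0,0,-1.5,0,0,0,10,0,0,-1.5,0,0,0,10,0,0,-1.5,0,0,0,10]'
```

```text
clock: 34.87
eef_pos: [0.4556, 0.0874, 0.1564]
tool_rot: [0.195, 0.981, -0.0, -0.0]
ft_force: [0.5, 0.3, -4.0]
grip_width: 0.0323
grasp_force: 61.7
clock: 35.45
eef_pos: [0.456, 0.0875, 0.1426]
tool_rot: [0.195, 0.981, 0.0, 0.0]
ft_force: [-0.8, 0.6, -4.3]
grip_width: 0.0325
grasp_force: 61.7
clock: 35.78
eef_pos: [0.4561, 0.0875, 0.1414]
tool_rot: [0.195, 0.981, 0.0, 0.001]
ft_force: [-1.4, 0.3, 0.9]
grip_width: 0.0324
grasp_force: 62.2
```

Contact is starting. I'll press slightly, release, retreat and look.

```bash
python3 -m inch '[0,0,-0.8,0,0,0,10,0,0,-0.8,0,0,0,10,0,0,-0.8,0,0,0,10,0,0,-0.8,0,0,0,50,0,0,-0.8,0,0,0,75,0,0,-0.8,0,0,0,75,0,0,-0.8,0,0,0,75]';  python3 -m inch '[0,0,10,0,0,0,75,0,0,30,0,0,0,75,0,0,60,0,0,0,75,0,0,95,0,0,0,75,0,0,135,0,0,0,75,0,0,170,0,0,0,75,0,0,180,0,0,0,75]'; python3 -m inch '[-20,-180,0,0,0,0,75,-20,-180,0,0,0,0,75,-20,-180,0,0,0,0,75,-20,-180,0,0,0,0,75,-20,-180,0,0,0,0,75,-20,-180,0,0,0,0,75,-20,-180,0,0,0,0,75,-20,-180,0,0,0,0,75]'
python3 - <<'E'
from h import *
P=wpose();w=bot.camera("wrist");s=bot.camera("scene")
a=cv2.resize(w[0:280,330:512],None,fx=2,fy=2,interpolation=2)
b=cv2.resize(s[130:240,180:330],None,fx=2.8,fy=2.8,interpolation=2)
o=np.zeros((560,a.shape[1]+b.shape[1],3),np.uint8);o[:a.shape[0],:a.shape[1]]=a;o[:b.shape[0],a.shape[1]:]=b
cv2.imwrite("pics/f.png",o)
for n in("sidelock_holder","collet_chuck","hydraulic_chuck","drill_chuck","tape_roll","v_block"):
    print(n,[(round(d["confidence"],2),w2z(P,d["uv"],.062 if n[0] not in "tv" else 0).round(4)[:2]) for d in bot.spot_point("wrist",n)[:2]])
E
```

```text
clock: 36.37
eef_pos: [0.4559, 0.0874, 0.14]
tool_rot: [0.195, 0.981, 0.0, 0.0]
ft_force: [0.1, 0.2, -0.5]
grip_width: 0.0639
grasp_force: 0.0
clock: 36.95
eef_pos: [0.4578, 0.0878, 0.326]
tool_rot: [0.195, 0.981, 0.002, 0.005]
ft_force: [0.9, -0.7, 0.5]
grip_width: 0.0642
grasp_force: 0.0
clock: 37.62
eef_pos: [0.4358, -0.0921, 0.3199]
tool_rot: [0.195, 0.981, 0.0, -0.0]
ft_force: [-0.0, -0.2, 0.4]
grip_width: 0.0642
grasp_force: 0.0
sidelock_holder [(0.95, array([0.6595, 0.0038]))]
collet_chuck [(0.61, array([0.5865, 0.0336]))]
hydraulic_chuck [(0.98, array([0.5202, 0.0642]))]
drill_chuck [(0.75, array([0.455 , 0.0848]))]
tape_roll [(0.83, array([0.5124, 0.3487]))]
v_block [(0.71, array([0.4367, 0.2845])), (0.59, array([0.4692, 0.1129]))]
```

View pics/f.png

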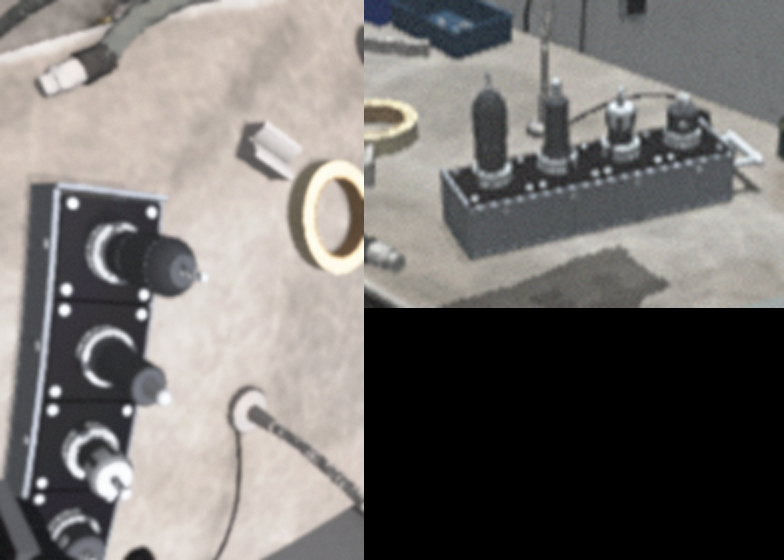

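All four holders are seated upright in order. The shortest is next to the handle (scene crop 685,130) and the longest is at the far end (492,150). The tape roll and V-block have not moved.

```bash
python3 -c "
from workcell import bot
print(bot.job_done())"
```

```text
the job is handed in; nothing more can be done
None
```

The job is handed in: all four holders are seated upright in the carrier, shortest next to the handle and longest at the far end, at about 38 s of the 128 s allowed, with the tape roll and V-block not touched.

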